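# Load the wide press die onto the swing-out arm

### The arm

A 6-joint arm with a two-finger parallel gripper is mounted at the origin on the work surface. World frame = base frame: x ahead of the robot, y to its left, z up, the work surface at z = 0. Lengths are in mm, angles in rad, forces in N, time in s.
With the tool pointing down it reaches from about 275 to 750 mm from the base axis. Payload 10.2 kg.
Tool frame: the origin (TCP) lies midway between the tips of the shut fingers; the grasp point (between the pads) lies 19 mm behind it; z points along the fingers, y is the line along which they close (so a half turn about z gives the same grasp; the last joint's range is limited). The gripper opens to 85 mm and grips with 20 to 120 N. Pads are 22 mm wide; open, the fingers measure 114 mm over their backs; the gripper's body (76 mm by 85 mm) begins 54 mm behind the grasp point. The pads swing forward as they close: fully open they stand 13 mm farther back than shut.
Start: joints at [-1.45, 0.313, 1.498, -0, 1.331, -0.223], TCP at [176.948, -494.288, 231.294] pointing down, gripper open.
Joint ranges: [-2.94, 2.94], [-0.97, 2.17], [0.19, 2.56], [-1.23, 4.37], [0.02, 3.11], [-2.88, 2.88]. Speed limits (rad/s): [2.39, 2.39, 3.01, 3.14, 3.14, 3.14].

### API

Orientations are given as a unit quaternion [w, x, y, z].
In Python, from rig import ctrl gives the robot as it stands.
- The arm moves only by the tool arm_command, never from a script. Its argument "increments" is a list of rows, each an object with "dr": the turn, a rotation vector about the tool's x, y, z in units of pi/4 rad (1.0 is pi/4 rad), a list of three; "offset": the shift along the tool's x, y, z in units of 120 mm (1.0 is 120 mm), a list of three; "hand": the opening, from -1 (shut) to 1 (fully open). A call has 1 to 8 rows; each row shifts and turns the commanded pose from where the row before left it, along the tool's axes as they then stand; what a row does not reach is not made up. A row lasts 1/10 s, in which the tool goes at most 50 mm and 8.59 degrees, less where a joint would pass 70% of its speed; a pose out of reach is approached as far as the arm can. A call with a number of a shift or a turn outside -1 to 1 is refused whole. A call with a gripper value outside its range is refused whole. The fingers move at their own pace and stop on an object; "grip_force" is the grip in N (left out, the last holds). Time passes only in rows, so rows that do not move let the fingers close. It gives the time, the measured TCP pose, the force, the opening and the grip force at its end, in the units of the state.
- ctrl.sense(): the state, without advancing time (a new reading comes with each control period).
- ctrl.capture(name): name is "scene" or "top"; returns the picture (420x560x3 uint8, red, green, blue); there is no depth.
- ctrl.camera_info(name): a dict with "K" (3x3 intrinsics, pixels), "R" (3x3) and "t" (3): a world point X has camera coordinates R X + t. Camera axes: x right, y down, z forward; pixel columns grow to the right and rows downward; lengths in mm; the calibration is good to about 2 mm. A picture is of the moment at which its call begins. camera_info takes no time and is no camera call.
- ctrl.finish_job(): hands the job in; it is judged then, once.
The state is a dict: "time_s": time; "joints": joint angles; "dq": joint speeds; "tau": joint torques, N m; "eef_pos": TCP position; "ee_rot": TCP orientation; "force": force on the tool from outside, world axes, zero at the start; "wrist_torque": the same for the moment, N m; "grip_width": opening from 0.0 (shut) to 1.0 (fully open); "grip_force": force on a finger pad.
Only numpy, scipy, OpenCV 4.12 (cv2) and the standard library are available. Lean on these libraries where they do the work, as an engineer would, in place of code of your own. Each camera call takes 0.05 s, during which the arm holds its last target. There are 200 camera calls.

### The job

Swing the die stand's narrow arm all the way out until it meets its end stop, in line with the loading ledge. Then, without lifting it, slide the wide rimmed die off the ledge along the arm until it rests flat against the arm's upright back stop, centred across the arm. Leave the arm fully out, and do not disturb the other things on the bench.

Things in the scene. Friction and masses are not known exactly. Their poses are not given: they have to be found in the camera images.
- stand: Fixed die stand. Origin: underside of its base plate (100 x 360 x 10 mm, y -190 to +170). Its y axis runs along the base from the loading ledge (y -153 to -33) to the pivot post (x 0, y +140). A 16 x 22 mm end-stop block for the arm, 62 mm high, stands at x 28, y 80.
- pivot (a point): On the swing arm's vertical hinge axis, at the height of the arm's top face (68 mm above the bench); axes as the stand's. The hub around it is 52 mm across, top 94 mm above the bench (a nut reaches 102 mm).
- ledge_mid (a point): Middle of the top face of the aluminium loading ledge, a plate 200 mm (x) by 120 mm (y) by 12 mm on two legs, its top 70 mm above the bench; axes as the stand's.
- swing_arm (a joint): Swing arm's angle about its vertical hinge, rad; stiff, stays where left. 0: points to the stand's -x; grows anticlockwise seen from above; 1.571: fully out, at its end stop, pointing to the stand's -y at the middle of the ledge (8 mm gap). Steel bar 40 mm wide, 22 mm thick, top 68 mm above the bench (2 mm below the ledge's), ending 165 mm from the hinge axis.
- seat (a point): Point of the arm where the centre of the die's underside belongs: on its top face and centre line, 95 mm from the hinge axis; moves with the arm. x runs along the arm towards the hinge, y across it (push the arm's +y side face to swing it out). The arm's upright back stop, 40 mm wide, 24 mm high, has its face 50 mm further along x.
- wide_die: The aluminium die to load, a disc 100 mm in diameter and 36 mm high with a 6 mm wide rim around a 7 mm deep recess on top; about 0.6 kg; stands on the ledge. Too wide to grasp across. Origin: centre of its underside.
- plain_die: Bystander: smaller stepped steel die without a rim, 72 mm in diameter, 42 mm high, on the bench. Origin: centre of underside.
- oiler: Bystander: white plastic bottle with black cap, 48 mm in diameter, 120 mm high. Origin: centre of underside.
- tape_roll: Bystander: cardboard ring lying flat, 90 mm outer diameter, 24 mm high. Origin: centre of underside.
- badge: Bystander: white badge disc, 64 mm in diameter, 6 mm thick, lying on the bench. Origin: centre of underside.
- driver: Bystander: screwdriver with black handle, lying on the bench. Origin: its underside.
- cup: Bystander: white mug, 80 mm in diameter, 85 mm high. Origin: centre of underside.
Mind the look-alikes: they are no part of the job. What is shaped like the wide_die but turquoise or yellow is not meant.

How it is judged:
By the outcome, as a careful person would: the job done as asked, in the order asked, and still so for the second after the job is handed in, with the robot touching nothing.
It also fails if it takes over 61 s, if anything falls off the work surface, if the arm or the gripper's body presses on something with over 40 N, if the wrist force passes 120 N, or if a joint passes its speed limit or range.

## Working session

There is one attempt and no reset: what is moved stays moved. The work goes in short steps, Python scripts to look and compute and a tool call to move; the robot and the scene stay as the last step left them, time stands still between calls to the robot, and variables do not carry over. Pictures are saved under pics/ and viewed, at most 10 in all, crops included, and the job is handed in when it is done.

Besides the shell and the picture viewer there is one more tool, called after "Request:" by a JSON object that holds its "name" and its "arguments". arm_command: Moves the arm, as the interface text tells. Shifts and turns lie within -1 to 1; 1 stands for 120 mm of shift or pi/4 rad of turn. Its arguments: {"type":"object","properties":{"increments":{"type":"array"},"grip_force":{"type":"number"}},"required":["increments"]}

```bash
mkdir -p pics; ls; python3 - <<'E'
from rig import ctrl
import cv2
for n in("scene","top"):
    im=ctrl.capture(n); cv2.imwrite(f"pics/{n}0.png",im[:,:,::-1])
    c=ctrl.camera_info(n); print(n,c)
print(ctrl.sense())
E
```

```text
pics
scene {'K': array([[397.02169673,   0.        , 271.18567424],
       [  0.        , 397.02169673, 212.56906975],
       [  0.        ,   0.        ,   1.        ]]), 'R': array([[-0.86018328,  0.5099057 , -0.00899446],
       [ 0.43988043,  0.73289954, -0.51900238],
       [-0.25805024, -0.45039366, -0.85472547]]), 't': array([ 448.17758524, -234.77476779, 1342.48298212])}
top {'K': array([[444.15753641,   0.        , 282.92084096],
       [  0.        , 444.15753641, 208.52551113],
       [  0.        ,   0.        ,   1.        ]]), 'R': array([[-0.00125422, -0.99994084, -0.01080456],
       [-0.98923102,  0.00282196, -0.14633529],
       [ 0.14635712,  0.01050467, -0.98917604]]), 't': array([  41.983914  ,  581.13729651, 1239.08838378])}
{'time_s': 0.1, 'joints': array([-1.45041568e+00,  3.13368793e-01,  1.49833556e+00,  6.84431422e-06,
        1.33104219e+00, -2.23384335e-01]), 'dq': array([-0.00188979, -0.00132585, -0.00255196, -0.0005713 ,  0.00075826,
        0.00060078]), 'tau': array([ 3.13717195e-03, -4.12897038e+01, -2.60139245e+01, -1.85380768e-04,
        3.02675980e-03,  3.21943185e-05]), 'eef_pos': array([ 176.91242159, -494.04906775,  230.81485869]), 'ee_rot': array([-5.76006562e-04,  9.85264511e-01,  1.71036574e-01,  3.30198699e-05]), 'force': array([0.71749903, 0.16131954, 0.54806769]), 'wrist_torque': array([0.01845362, 0.00244278, 0.01753251]), 'grip_force': 0.0, 'grip_width': 0.9995518504370698}
```

View pics/scene0.png

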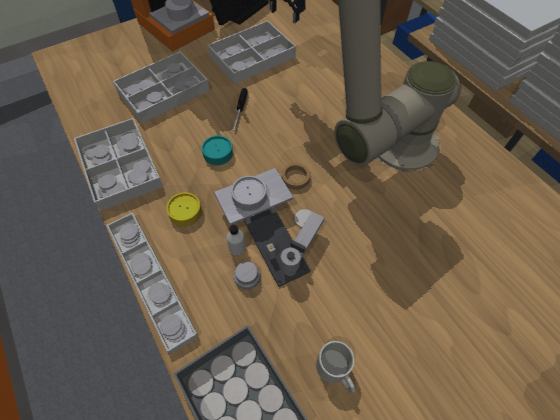

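View pics/top0.png

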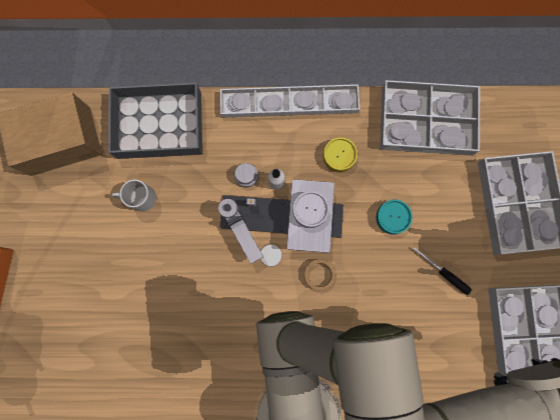

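```bash
python3 - <<'E'
import cv2
a=cv2.imread("pics/top0.png")[145:295,205:405]; cv2.imwrite("pics/topc.png",cv2.resize(a,(800,600),interpolation=cv2.INTER_CUBIC))
a=cv2.imread("pics/scene0.png")[160:295,180:360]; cv2.imwrite("pics/scenec.png",cv2.resize(a,(800,600),interpolation=cv2.INTER_CUBIC))
E
cat > h.py <<'E'
import numpy as np
from rig import ctrl
def w(n,u,v,z):
    c=ctrl.camera_info(n);d=c["R"].T@np.linalg.solve(c["K"],[u,v,1.]);o=-c["R"].T@c["t"]
    return (o+d*(z-o[2])/d[2])[:2].round(1)
def px(n,X):
    c=ctrl.camera_info(n);p=c["K"]@(c["R"]@np.array(X,float)+c["t"]);return (p[:2]/p[2]).round(1)
E
```

```text
(no output)
```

View pics/topc.png

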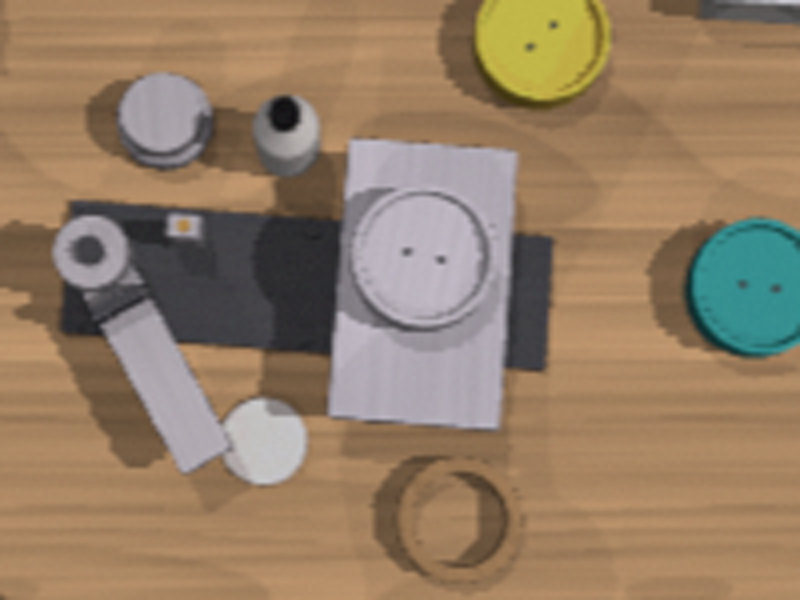

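View pics/scenec.png

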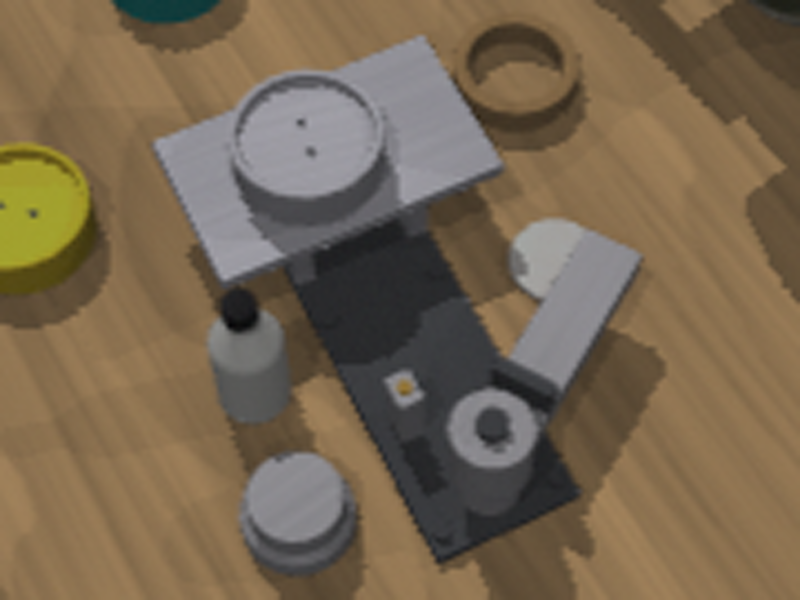

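```bash
cat >> h.py <<'E'
T=lambda x,y,z:w("top",205+(x+.5)/4-.5,145+(y+.5)/4-.5,z)
S=lambda x,y,z:w("scene",180+(x+.5)/4.4444-.5,160+(y+.5)/4.4444-.5,z)
E
python3 - <<'E'
from h import *
t=[T(*p,70) for p in[(349,140),(517,152),(498,429),(330,415)]]
s=[S(*p,70) for p in[(153,143),(423,37),(502,167),(225,282)]]
print("T",t,np.mean(t,0));print("S",s,np.mean(s,0))
print("hub",T(91,251,94),S(492,428,94))
print("die",T(424,258,106),S(308,137,106))
print("tip",T(188,473,68),T(230,448,68),S(580,228,68),S(642,260,68))
print("stop",T(184,227,62),S(404,388,62))
print("oiler",T(285,112,120),S(240,310,120),"plain",T(165,114,42),S(297,497,42))
print("badge",T(265,441,6),"tape",T(460,520,24))
E
```

```text
T [array([660.5,  14.9]), array([ 651.3, -104.6]), array([455. , -87.9]), array([464.9,  28.9])] [557.925 -37.175]
S [array([ 652.6, -104.7]), array([455.3, -88.2]), array([465.9,  29.5]), array([660.8,  13.2])] [558.65 -37.55]
hub [577.3 194.4] [577.2 193.3]
die [570.  -35.8] [573.  -33.6]
tip [425.  127.8] [442.2  98.6] [447.4  93.6] [426.9 133.5]
stop [599.3 132.7] [600.1 131. ]
oiler [669.5  59.2] [671.1  62.5] plain [686.4 149.1] [687.6 152. ]
badge [449.7  76.6] tape [392.4 -63.9]
```

The top crop shows the hub at (91,251), the arm tip at (209,460), the die at (424,258) and the badge at (265,441) near the arm tip. The scene crop agrees to within about 3 mm. The arm is at about 0.60 rad and must swing about 0.97 more. I'll go behind the arm's +y face with the fingers shut.

Request:
{"name": "arm_command", "arguments": {"increments": [{"dr":[0,0,-0.11],"offset":[0,0,0],"hand":-1},{"dr":[0,0,-0.11],"offset":[0,0,0],"hand":-1},{"dr":[0,0,0],"offset":[0.258,-0.209,0.0375],"hand":-1},{"dr":[0,0,0],"offset":[0.258,-0.209,0.0375],"hand":-1},{"dr":[0,0,0],"offset":[0.258,-0.209,0.0375],"hand":-1},{"dr":[0,0,0],"offset":[0.258,-0.209,0.0375],"hand":-1},{"dr":[0,0,0],"offset":[0.258,-0.209,0.0375],"hand":-1},{"dr":[0,0,0],"offset":[0.258,-0.209,0.0375],"hand":-1}], "grip_force": 60}}

```text
time_s: 0.9
eef_pos: [264.3, -270.0, 203.9]
ee_rot: [-0.0, 0.967, 0.255, 0.0]
force: [0.5, -0.7, -0.1]
grip_width: -0.001
grip_force: 0.0
```

Request:
{"name": "arm_command", "arguments": {"increments": [{"dr":[0,0,0],"offset":[0.258,-0.209,0.0375],"hand":-1},{"dr":[0,0,0],"offset":[0.258,-0.209,0.0375],"hand":-1},{"dr":[0,0,0],"offset":[0.258,-0.209,0.0375],"hand":-1},{"dr":[0,0,0],"offset":[0.258,-0.209,0.0375],"hand":-1},{"dr":[0,0,0],"offset":[0.258,-0.209,0.0375],"hand":-1},{"dr":[0,0,0],"offset":[0.258,-0.209,0.0375],"hand":-1},{"dr":[0,0,0],"offset":[0.258,-0.209,0.0375],"hand":-1},{"dr":[0,0,0],"offset":[0.258,-0.209,0.0375],"hand":-1}]}}

```text
time_s: 1.7
eef_pos: [380.6, 26.8, 168.1]
ee_rot: [0.0, 0.967, 0.255, 0.0]
force: [0.6, -1.1, 0.5]
grip_width: 0.002
grip_force: 0.0
```

```bash
cat >> h.py <<'E'
from scipy.spatial.transform import Rotation as Ro
def go(x,y,z,psi):
    s=ctrl.sense();R=Ro.from_quat(np.roll(s["ee_rot"],-1));M=R.as_matrix()
    p=np.arctan2(M[1,0],M[0,0]);tilt=M[:,2].round(4)
    print("t",round(s["time_s"],2),"pos",s["eef_pos"].round(1),"psi",p.round(4),"F",s["force"].round(1),"zax",tilt)
    print("units",(M.T@(np.array([x,y,z])-s["eef_pos"])/120).round(3),"dr",Ro.from_matrix(M.T@(Ro.from_euler("z",psi)*Ro.from_euler("x",np.pi)).as_matrix()).as_rotvec().round(4)/(np.pi/4))
E
python3 -c "
from h import *
go(439.5,173.3,52,.516)"
```

```text
t 1.7 pos [380.6  26.8 168.1] psi 0.5167 F [ 0.6 -1.1  0.5] zax [ 1.e-04 -1.e-04 -1.e+00]
units [ 1.03  -0.819  0.967] dr [ 0.00012732 -0.          0.00089127]
```

Request:
{"name": "arm_command", "arguments": {"increments": [{"dr":[0,0,0],"offset":[0.258,-0.205,0.04],"hand":-1},{"dr":[0,0,0],"offset":[0.258,-0.205,0.04],"hand":-1},{"dr":[0,0,0],"offset":[0.258,-0.205,0.04],"hand":-1},{"dr":[0,0,0],"offset":[0.256,-0.204,0.04],"hand":-1},{"dr":[0,0,0],"offset":[0,0,0.25],"hand":-1},{"dr":[0,0,0],"offset":[0,0,0.25],"hand":-1},{"dr":[0,0,0],"offset":[0,0,0.2],"hand":-1},{"dr":[0,0,0],"offset":[0,0,0.1],"hand":-1}]}}

```text
time_s: 2.5
eef_pos: [438.2, 171.5, 51.1]
ee_rot: [-0.0, 0.967, 0.255, -0.002]
force: [-0.1, -0.6, 0.4]
grip_width: 0.001
grip_force: 0.0
```

```bash
python3 -c "
from h import *
import cv2
go(439.5,173.3,52,.516)
a=ctrl.capture('scene')[140:290,180:380,::-1]; cv2.imwrite('pics/s1.png',cv2.resize(a,(800,600),interpolation=2))"
```

```text
t 2.5 pos [438.2 171.5  51.1] psi 0.5167 F [-0.1 -0.6  0.4] zax [-3.4e-03 -4.0e-04 -1.0e+00]
units [ 0.017 -0.008 -0.007] dr [-0.00165521  0.00394704  0.00089127]
```

View pics/s1.png

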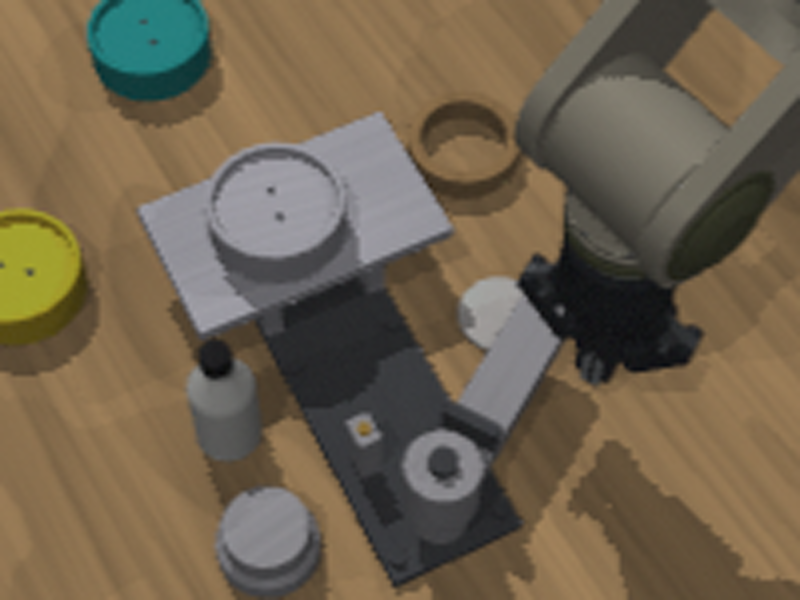

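The fingers stand shut at the arm's +y side, around (600,350), clear of everything. Now I'll push along the arc.

Request:
{"name": "arm_command", "arguments": {"increments": [{"dr":[0,0,0],"offset":[0,0.06,0],"hand":-1},{"dr":[0,0,0],"offset":[0,0.06,0],"hand":-1},{"dr":[0,0,-0.064],"offset":[-0.0146,0.054,0],"hand":-1},{"dr":[0,0,-0.064],"offset":[-0.0146,0.054,0],"hand":-1},{"dr":[0,0,-0.064],"offset":[-0.0146,0.054,0],"hand":-1},{"dr":[0,0,-0.064],"offset":[-0.0146,0.054,0],"hand":-1}]}}

```text
time_s: 3.15
eef_pos: [456.1, 133.2, 54.3]
ee_rot: [0.0, 0.936, 0.352, 0.001]
force: [-0.2, 2.1, 0.6]
grip_width: -0.0
grip_force: 1.3
```

Request:
{"name": "arm_command", "arguments": {"increments": [{"dr":[0,0,-0.064],"offset":[-0.0146,0.054,0],"hand":-1},{"dr":[0,0,-0.064],"offset":[-0.0146,0.054,0],"hand":-1},{"dr":[0,0,-0.064],"offset":[-0.0146,0.054,0],"hand":-1},{"dr":[0,0,-0.064],"offset":[-0.0146,0.054,0],"hand":-1},{"dr":[0,0,-0.064],"offset":[-0.0146,0.054,0],"hand":-1},{"dr":[0,0,-0.064],"offset":[-0.0146,0.054,0],"hand":-1}]}}

```text
time_s: 3.75
eef_pos: [477.8, 99.6, 54.3]
ee_rot: [0.0, 0.873, 0.488, 0.001]
force: [-0.7, 2.7, -0.2]
grip_width: -0.002
grip_force: 1.2
```

```bash
python3 -c "
from h import *
import numpy as np
P=np.array([577.3,193.9]);sx=np.array([.9966,-.082]);sy=np.array([.082,.9966])
e=P-130*sy-35*sx;print(e);go(*e,52,1.489)
d=ctrl.sense()['eef_pos'][:2]-P; q=ctrl.sense()
M=Ro.from_quat(np.roll(q['ee_rot'],-1)).as_matrix();print('tool frame from pivot',M[:2,:2].T@d)"
```

```text
[531.759  67.212]
t 3.75 pos [477.8  99.6  54.3] psi 1.0207 F [-0.7  2.7 -0.2] zax [ 1.7e-03  5.0e-04 -1.0e+00]
units [0.005 0.524 0.02 ] dr [ 0.00190986 -0.00127324 -0.59625808]
tool frame from pivot [-132.37775692  -35.48017196]
```

Request:
{"name": "arm_command", "arguments": {"increments": [{"dr":[0,0,-0.064],"offset":[-0.0146,0.054,0],"hand":-1},{"dr":[0,0,-0.064],"offset":[-0.0146,0.054,0],"hand":-1},{"dr":[0,0,-0.064],"offset":[-0.0146,0.054,0],"hand":-1},{"dr":[0,0,-0.064],"offset":[-0.0146,0.054,0],"hand":-1},{"dr":[0,0,-0.064],"offset":[-0.0146,0.054,0],"hand":-1},{"dr":[0,0,-0.064],"offset":[-0.0146,0.054,0],"hand":-1},{"dr":[0,0,-0.064],"offset":[-0.0146,0.054,0],"hand":-1},{"dr":[0,0,-0.064],"offset":[-0.0146,0.054,0],"hand":-1}]}}

```text
time_s: 4.55
eef_pos: [520.4, 67.7, 54.2]
ee_rot: [0.0, 0.757, 0.653, 0.0]
force: [-2.1, 0.6, 1.9]
grip_width: -0.001
grip_force: 1.2
```

Request:
{"name": "arm_command", "arguments": {"increments": [{"dr":[0,0,-0.042],"offset":[-0.009,0.035,0],"hand":-1},{"dr":[0,0,-0.042],"offset":[-0.009,0.035,0],"hand":-1},{"dr":[0,0,0],"offset":[0,0.01,0],"hand":-1}]}}

```text
time_s: 4.85
eef_pos: [529.7, 64.1, 54.1]
ee_rot: [0.0, 0.736, 0.677, 0.0]
force: [-1.9, -1.4, 1.3]
grip_width: -0.002
grip_force: 1.2
```

```bash
python3 -c "
from h import *
go(531.8,67.2,52,1.489)"
```

```text
t 4.85 pos [529.7  64.1  54.1] psi 1.487 F [-1.9 -1.4  1.3] zax [ 1.1e-03 -2.0e-04 -1.0e+00]
units [0.027 0.016 0.018] dr [ 0.00140056  0.00012732 -0.00254648]
```

Not at the stop yet, so I'll creep until the force rises.

Request:
{"name": "arm_command", "arguments": {"increments": [{"dr":[0,0,0],"offset":[0,0.015,0],"hand":-1},{"dr":[0,0,0],"offset":[0,0.015,0],"hand":-1}]}}

```text
time_s: 5.05
eef_pos: [532.8, 64.3, 53.5]
ee_rot: [0.0, 0.736, 0.677, 0.0]
force: [-3.7, -0.7, 1.3]
grip_width: -0.005
grip_force: 1.3
```

Request:
{"name": "arm_command", "arguments": {"increments": [{"dr":[0,0,0],"offset":[0,0.015,0],"hand":-1},{"dr":[0,0,0],"offset":[0,0,0],"hand":-1}]}}

```text
time_s: 5.25
eef_pos: [534.0, 64.4, 53.2]
ee_rot: [-0.0, 0.736, 0.677, -0.001]
force: [-5.6, -1.1, 4.4]
grip_width: 0.001
grip_force: 2.8
```

Request:
{"name": "arm_command", "arguments": {"increments": [{"dr":[0,0,0],"offset":[0,0.015,0],"hand":-1},{"dr":[0,0,0],"offset":[0,0,0],"hand":-1}]}}

```text
time_s: 5.45
eef_pos: [534.3, 64.4, 53.1]
ee_rot: [-0.002, 0.736, 0.677, -0.002]
force: [-14.6, -1.3, 9.9]
grip_width: -0.0
grip_force: 7.2
```

Request:
{"name": "arm_command", "arguments": {"increments": [{"dr":[0,0,0],"offset":[0,0.015,0],"hand":-1},{"dr":[0,0,0],"offset":[0,0,0],"hand":-1}]}}

```text
time_s: 5.65
eef_pos: [534.4, 64.4, 53.0]
ee_rot: [-0.003, 0.736, 0.677, -0.004]
force: [-23.9, -2.2, 16.1]
grip_width: 0.003
grip_force: 11.7
```

Request:
{"name": "arm_command", "arguments": {"increments": [{"dr":[0,0,0],"offset":[0,-0.1,0],"hand":-1},{"dr":[0,0,0],"offset":[0,-0.15,0],"hand":-1},{"dr":[0,0,0],"offset":[0,-0.1,-0.2],"hand":-1},{"dr":[0,0,0],"offset":[0,0,-0.3],"hand":-1},{"dr":[0,0,0],"offset":[0,0,-0.3],"hand":-1},{"dr":[0,0,0],"offset":[-0.3,-0.2,-0.2],"hand":-1},{"dr":[0,0,0],"offset":[-0.3,-0.2,0],"hand":-1},{"dr":[0,0,0],"offset":[-0.3,-0.2,0],"hand":-1}]}}

```text
time_s: 6.45
eef_pos: [415.1, -34.9, 174.0]
ee_rot: [0.001, 0.736, 0.677, 0.001]
force: [-0.3, -1.1, -0.3]
grip_width: 0.001
grip_force: 0.0
```

```bash
python3 -c "
from h import *
import cv2
go(577.3,-100,160,1.489)
a=ctrl.capture('top')[145:295,205:405,::-1]; cv2.imwrite('pics/t2.png',cv2.resize(a,(800,600),interpolation=2))
a=ctrl.capture('scene')[160:295,180:360,::-1]; cv2.imwrite('pics/s2.png',cv2.resize(a,(800,600),interpolation=2))"
```

```text
t 6.45 pos [415.1 -34.9 174. ] psi 1.4883 F [-0.3 -1.1 -0.3] zax [ 0.0031 -0.001  -1.    ]
units [-0.429  1.392  0.121] dr [ 0.00394704  0.00101859 -0.00089127]
```

View pics/t2.png

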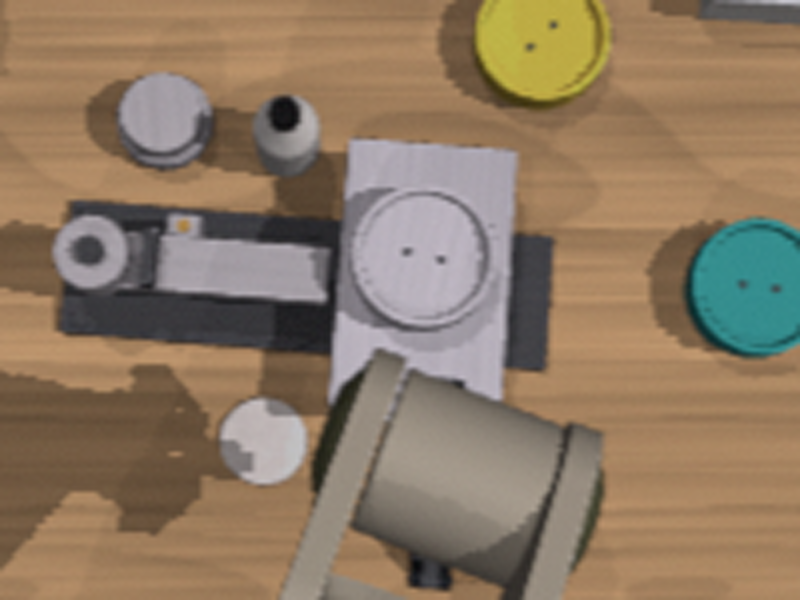

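The arm is fully out, with its tip edge from (329,247) to (327,303), in line with the ledge. The badge hasn't moved. Next I'll compute the centreline and the die's pose.

```bash
python3 - <<'E'
from h import *
import numpy as np,cv2
t=(T(329,247,68)+T(327,303,68))/2; b=(T(163,237,68)+T(158,291,68))/2
print("tip",t,"near",b,"dir x/y",(b-t)/np.linalg.norm(b-t))
P=np.array([577.3,193.9]);print("from pivot",(t-P)/np.linalg.norm(t-P),np.linalg.norm(t-P))
# die rim pixel prediction in both cameras for candidate fit
c=np.array([571.5,-34.7]);a=np.linspace(0,6.28,5)[:4]
for n in("top","scene"):print(n,[px(n,[c[0]+50*np.cos(k),c[1]+50*np.sin(k),106]) for k in a])
s=(b-t)/np.linalg.norm(b-t)
E
```

```text
tip [563.65  30.05] near [571.9  148.55] dir x/y [0.06945214 0.99758528]
from pivot [-0.08302031 -0.99654786] 164.41759334085873
top [array([310. , 190.7]), array([292. , 208.6]), array([310.4, 226.7]), array([328.5, 208.6])]
scene [array([233.5, 197.6]), array([257.9, 202.7]), array([264.5, 182.5]), array([240.8, 177.6])]
```

View pics/s2.png

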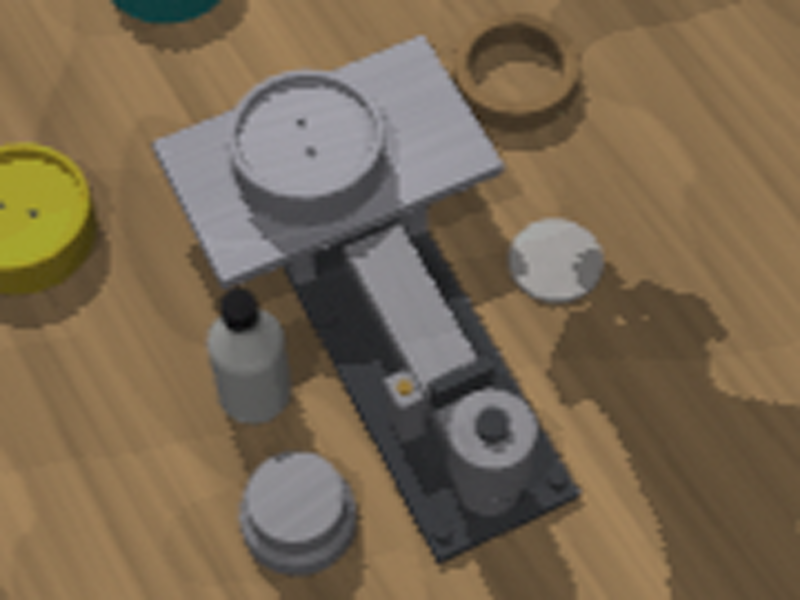

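Request:
{"name": "arm_command", "arguments": {"increments": [{"dr":[0,0,0],"offset":[-0.114,0.26,0],"hand":0.18},{"dr":[0,0,0],"offset":[-0.114,0.26,0],"hand":0.18},{"dr":[0,0,0],"offset":[-0.114,0.26,0],"hand":0.18},{"dr":[0,0,0],"offset":[-0.114,0.26,0],"hand":0.18},{"dr":[0,0,0],"offset":[-0.114,0.26,0],"hand":0.18},{"dr":[0,0,0],"offset":[0,0,0.25],"hand":0.18},{"dr":[0,0,0],"offset":[0,0,0.25],"hand":0.18},{"dr":[0,0,0],"offset":[0,0,0.2],"hand":0.18}]}}

```text
time_s: 7.35
eef_pos: [565.6, -114.4, 87.3]
ee_rot: [-0.0, 0.736, 0.677, 0.0]
force: [-0.2, 0.7, -0.4]
grip_width: 0.586
grip_force: 0.0
```

Request:
{"name": "arm_command", "arguments": {"increments": [{"dr":[0,0,0],"offset":[0,0,0.1],"hand":0.18},{"dr":[0,0,0],"offset":[0,0,0],"hand":0.18}]}}

```text
time_s: 7.55
eef_pos: [565.1, -114.5, 75.9]
ee_rot: [-0.001, 0.736, 0.677, -0.0]
force: [0.5, -0.8, -0.0]
grip_width: 0.589
grip_force: 0.0
```

```bash
cat >> h.py <<'E'
P=np.array([577.3,193.9]);sx=np.array([.9966,-.082]);sy=np.array([.082,.9966])
def st(a,b,z=76):
    d=ctrl.sense()["eef_pos"][:2]-P;print("stand",(d@sx).round(1),(d@sy).round(1),"grip",ctrl.sense()["grip_width"]);go(*(P+a*sx+b*sy),z,1.489)
E
python3 -c "
from h import *
st(13,-290)
import cv2
a=ctrl.capture('scene')[130:265,160:340,::-1]; cv2.imwrite('pics/s3.png',cv2.resize(a,(800,600),interpolation=2))"
```

```text
stand 13.1 -308.4 grip 0.5894338028873293
t 7.55 pos [ 565.1 -114.5   75.9] psi 1.4876 F [ 0.5 -0.8 -0. ] zax [-0.0018  0.001  -1.    ]
units [ 0.153 -0.001 -0.001] dr [-0.00241916 -0.00101859 -0.00178254]
```

View pics/s3.png

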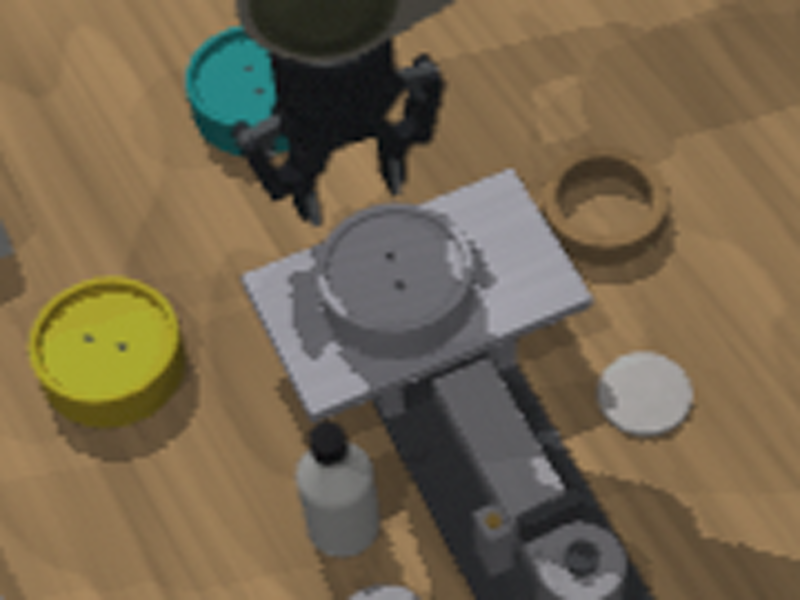

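The open fingers straddle the back of the die, with their tips at (315,215) and (397,190). I'll advance to contact, then push diagonally onto the centreline.

Request:
{"name": "arm_command", "arguments": {"increments": [{"dr":[0,0,0],"offset":[0.08,0,0],"hand":0.18},{"dr":[0,0,0],"offset":[0.06,0,0],"hand":0.18},{"dr":[0,0,0],"offset":[0.04,0,0],"hand":0.18},{"dr":[0,0,0],"offset":[0.04,0,0],"hand":0.18},{"dr":[0,0,0],"offset":[0.03,0,0],"hand":0.18}]}}

```text
time_s: 8.1
eef_pos: [568.2, -85.4, 77.8]
ee_rot: [0.001, 0.736, 0.677, 0.0]
force: [-0.3, -4.4, 3.6]
grip_width: 0.589
grip_force: 2.3
```

Request:
{"name": "arm_command", "arguments": {"increments": [{"dr":[0,0,0],"offset":[0.05,-0.01,0],"hand":0.18},{"dr":[0,0,0],"offset":[0.05,-0.01,0],"hand":0.18},{"dr":[0,0,0],"offset":[0.05,-0.01,0],"hand":0.18},{"dr":[0,0,0],"offset":[0.05,-0.01,0],"hand":0.18},{"dr":[0,0,0],"offset":[0.05,-0.01,0],"hand":0.18}]}}

```text
time_s: 8.6
eef_pos: [564.7, -55.2, 77.7]
ee_rot: [0.001, 0.736, 0.677, 0.0]
force: [1.0, -5.1, 3.5]
grip_width: 0.587
grip_force: 2.5
```

```bash
python3 -c "
from h import *
st(0,-149)
import cv2
cv2.imwrite('pics/t4f.png',ctrl.capture('top')[:,:,::-1])
a=ctrl.capture('scene')[130:265,160:340,::-1]; cv2.imwrite('pics/s4.png',cv2.resize(a,(800,600),interpolation=2))"
```

```text
stand 7.9 -249.3 grip 0.5872847694971709
t 8.6 pos [564.7 -55.2  77.7] psi 1.487 F [ 1.  -5.1  3.5] zax [ 0.0016 -0.0014 -1.    ]
units [ 0.836 -0.067  0.013] dr [ 0.00216451  0.00152789 -0.00254648]
```

View pics/s4.png

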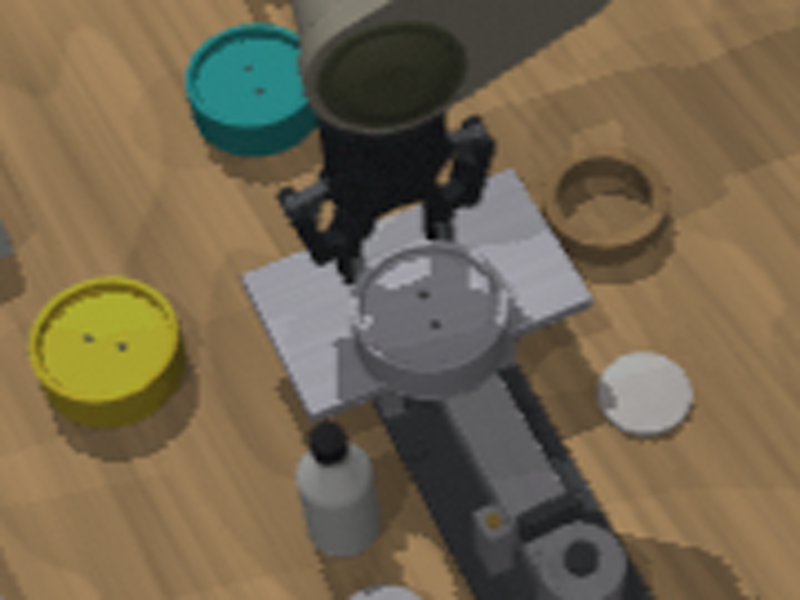

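The die sits in the cradle of the two fingers, with its rim centre near (433,318). I'll keep pushing: finish the lateral correction, then go straight.

```bash
python3 -c "
from h import *
d=w('scene',160+(433.5)/4.444-.5,130+(317.5)/4.444-.5,106)-P;print(d@sx,d@sy)
d=S(308,137,106)-P;print('was',d@sx,d@sy)"
```

```text
8.59244000000009 -184.9122
was 14.369620000000047 -227.0791
```

Request:
{"name": "arm_command", "arguments": {"increments": [{"dr":[0,0,0],"offset":[0.05,-0.0134,0],"hand":0.18},{"dr":[0,0,0],"offset":[0.05,-0.0134,0],"hand":0.18},{"dr":[0,0,0],"offset":[0.05,-0.0134,0],"hand":0.18},{"dr":[0,0,0],"offset":[0.05,-0.0134,0],"hand":0.18},{"dr":[0,0,0],"offset":[0.05,-0.0134,0],"hand":0.18},{"dr":[0,0,0],"offset":[0.05,0,0],"hand":0.18}]}}

```text
time_s: 9.3
eef_pos: [559.1, -18.1, 77.4]
ee_rot: [0.0, 0.736, 0.677, -0.0]
force: [0.6, -4.1, 3.2]
grip_width: 0.589
grip_force: 3.0
```

Request:
{"name": "arm_command", "arguments": {"increments": [{"dr":[0,0,0],"offset":[0.05,0,0],"hand":0.18},{"dr":[0,0,0],"offset":[0.05,0,0],"hand":0.18},{"dr":[0,0,0],"offset":[0.05,0,0],"hand":0.18},{"dr":[0,0,0],"offset":[0.05,0,0],"hand":0.18}]}}

```text
time_s: 9.7
eef_pos: [560.9, 6.3, 76.7]
ee_rot: [-0.0, 0.736, 0.677, -0.0]
force: [0.6, -3.3, -0.3]
grip_width: 0.591
grip_force: 2.2
```

```bash
python3 -c "
from h import *
st(0,-149)"
```

```text
stand -1.0 -188.3 grip 0.5907601441725834
t 9.7 pos [560.9   6.3  76.7] psi 1.4873 F [ 0.6 -3.3 -0.3] zax [-1.e-03  4.e-04 -1.e+00]
units [0.328 0.008 0.006] dr [-0.00140056 -0.00038197 -0.00216451]
```

Request:
{"name": "arm_command", "arguments": {"increments": [{"dr":[0,0,0],"offset":[0.05,0.003,0],"hand":0.18},{"dr":[0,0,0],"offset":[0.04,0.003,0],"hand":0.18},{"dr":[0,0,0],"offset":[0.04,0.002,0],"hand":0.18},{"dr":[0,0,0],"offset":[0.03,0,0],"hand":0.18}]}}

```text
time_s: 10.1
eef_pos: [563.8, 25.1, 77.0]
ee_rot: [-0.0, 0.736, 0.677, -0.0]
force: [-0.5, -2.7, -0.9]
grip_width: 0.591
grip_force: 1.5
```

Request:
{"name": "arm_command", "arguments": {"increments": [{"dr":[0,0,0],"offset":[0.02,0,0],"hand":0.18},{"dr":[0,0,0],"offset":[0.02,0,0],"hand":0.18}]}}

```text
time_s: 10.3
eef_pos: [564.2, 29.6, 77.1]
ee_rot: [-0.0, 0.736, 0.677, -0.0]
force: [-0.1, -2.0, -1.1]
grip_width: 0.592
grip_force: 1.5
```

Request:
{"name": "arm_command", "arguments": {"increments": [{"dr":[0,0,0],"offset":[0.02,0,0],"hand":0.18},{"dr":[0,0,0],"offset":[0.01,0,0],"hand":0.18}]}}

```text
time_s: 10.5
eef_pos: [564.5, 33.2, 77.1]
ee_rot: [-0.0, 0.736, 0.677, -0.0]
force: [-0.3, -2.9, -1.6]
grip_width: 0.59
grip_force: 1.5
```

```bash
python3 -c "
from h import *
st(0,-157)"
```

```text
stand 0.4 -161.2 grip 0.589978499301413
t 10.5 pos [564.5  33.2  77.1] psi 1.4873 F [-0.3 -2.9 -1.6] zax [-1.e-04  0.e+00 -1.e+00]
units [ 0.035 -0.003  0.009] dr [-0.00012732 -0.         -0.00216451]
```

Request:
{"name": "arm_command", "arguments": {"increments": [{"dr":[0,0,0],"offset":[0.015,-0.003,0],"hand":0.18},{"dr":[0,0,0],"offset":[0.01,0,0],"hand":0.18}]}}

```text
time_s: 10.7
eef_pos: [564.3, 36.2, 77.1]
ee_rot: [-0.0, 0.736, 0.677, 0.0]
force: [0.6, -2.8, -1.2]
grip_width: 0.591
grip_force: 1.4
```

Request:
{"name": "arm_command", "arguments": {"increments": [{"dr":[0,0,0],"offset":[0.01,0,0],"hand":0.18},{"dr":[0,0,0],"offset":[0.01,0,0],"hand":0.18}]}}

```text
time_s: 10.9
eef_pos: [564.5, 38.5, 77.1]
ee_rot: [-0.0, 0.736, 0.677, -0.0]
force: [0.3, -2.1, -1.6]
grip_width: 0.59
grip_force: 1.4
```

Request:
{"name": "arm_command", "arguments": {"increments": [{"dr":[0,0,0],"offset":[0.01,0,0],"hand":0.18},{"dr":[0,0,0],"offset":[0.01,0,0],"hand":0.18}]}}

```text
time_s: 11.1
eef_pos: [564.7, 41.0, 77.1]
ee_rot: [-0.0, 0.736, 0.677, -0.0]
force: [0.3, -2.8, -2.0]
grip_width: 0.589
grip_force: 1.4
```

Request:
{"name": "arm_command", "arguments": {"increments": [{"dr":[0,0,0],"offset":[0.01,0,0],"hand":0.18},{"dr":[0,0,0],"offset":[0.01,0,0],"hand":0.18}]}}

```text
time_s: 11.3
eef_pos: [565.0, 43.4, 77.1]
ee_rot: [-0.0, 0.736, 0.677, 0.0]
force: [0.4, -2.1, -1.2]
grip_width: 0.588
grip_force: 1.4
```

Request:
{"name": "arm_command", "arguments": {"increments": [{"dr":[0,0,0],"offset":[0.01,0,0],"hand":0.18},{"dr":[0,0,0],"offset":[0.01,0,0],"hand":0.18}]}}

```text
time_s: 11.5
eef_pos: [565.2, 45.7, 77.1]
ee_rot: [0.0, 0.736, 0.677, -0.0]
force: [-1.1, -5.7, -2.4]
grip_width: 0.588
grip_force: 2.7
```

```bash
python3 -c "
from h import *
st(0,-149)
import cv2
for n in('top','scene'):cv2.imwrite(f'pics/{n}5.png',ctrl.capture(n)[:,:,::-1])
"
```

```text
stand 0.1 -148.7 grip 0.5876046310788976
t 11.5 pos [565.2  45.7  77.1] psi 1.4873 F [-1.1 -5.7 -2.4] zax [-0.e+00 -1.e-04 -1.e+00]
units [-0.002 -0.001  0.009] dr [ 0.          0.00012732 -0.00216451]
```

The force is rising at the predicted spot. One more small push to seat the die, then back off slowly.

Request:
{"name": "arm_command", "arguments": {"increments": [{"dr":[0,0,0],"offset":[0.008,0,0],"hand":0.18},{"dr":[0,0,0],"offset":[0,0,0],"hand":0.18}]}}

```text
time_s: 11.8
eef_pos: [565.2, 45.8, 77.1]
ee_rot: [0.0, 0.736, 0.677, -0.001]
force: [-0.8, -6.8, -1.1]
grip_width: 0.593
grip_force: 3.6
```

Request:
{"name": "arm_command", "arguments": {"increments": [{"dr":[0,0,0],"offset":[0.006,0,0],"hand":0.18},{"dr":[0,0,0],"offset":[0,0,0],"hand":0.18}]}}

```text
time_s: 12.0
eef_pos: [565.3, 46.0, 77.1]
ee_rot: [0.001, 0.736, 0.677, -0.001]
force: [-1.1, -10.7, -1.1]
grip_width: 0.586
grip_force: 5.0
```

Seated: 11 N with no further travel. Backing off.

Request:
{"name": "arm_command", "arguments": {"increments": [{"dr":[0,0,0],"offset":[-0.02,0,0],"hand":0.18},{"dr":[0,0,0],"offset":[-0.05,0,0],"hand":0.18},{"dr":[0,0,0],"offset":[-0.15,0,0],"hand":0.18},{"dr":[0,0,0],"offset":[-0.2,0,0],"hand":0.18},{"dr":[0,0,0],"offset":[-0.2,0,-0.1],"hand":0.18},{"dr":[0,0,0],"offset":[-0.1,0,-0.3],"hand":0.18},{"dr":[0,0,0],"offset":[0,0,-0.3],"hand":0.18},{"dr":[0,0,0],"offset":[-0.2,0,-0.2],"hand":0.18}]}}

```text
time_s: 12.8
eef_pos: [556.7, -61.6, 187.9]
ee_rot: [0.001, 0.735, 0.678, 0.001]
force: [0.3, 0.3, -0.2]
grip_width: 0.584
grip_force: 0.0
```

Request:
{"name": "arm_command", "arguments": {"increments": [{"dr":[0,0,0],"offset":[-0.3,-0.15,0],"hand":0.18},{"dr":[0,0,0],"offset":[-0.3,-0.15,0],"hand":0.18},{"dr":[0,0,0],"offset":[-0.3,-0.15,0],"hand":0.18},{"dr":[0,0,0],"offset":[-0.3,-0.15,0],"hand":0.18},{"dr":[0,0,0],"offset":[0,0,0],"hand":0.18}]}}

```text
time_s: 13.3
eef_pos: [470.7, -203.3, 185.4]
ee_rot: [0.0, 0.737, 0.675, 0.0]
force: [0.7, 0.4, -0.2]
grip_width: 0.591
grip_force: 0.0
```

```bash
python3 -c "
from h import *
import cv2
st(0,-149)
t=ctrl.capture('top')[:,:,::-1];s=ctrl.capture('scene')[:,:,::-1]
cv2.imwrite('pics/topf.png',t);cv2.imwrite('pics/scenef.png',s)
f=lambda a:cv2.resize(a,(400,600),interpolation=2)
cv2.imwrite('pics/f.png',np.hstack([f(t[150:300,210:310]),f(s[170:305,210:300])]))"
```

```text
stand -73.7 -404.6 grip 0.5907995503137982
t 13.3 pos [ 470.7 -203.3  185.4] psi 1.4829 F [ 0.7  0.4 -0.2] zax [ 4.e-04 -4.e-04 -1.e+00]
units [2.134 0.601 0.911] dr [ 0.00063662  0.0005093  -0.00776676]
```

View pics/f.png

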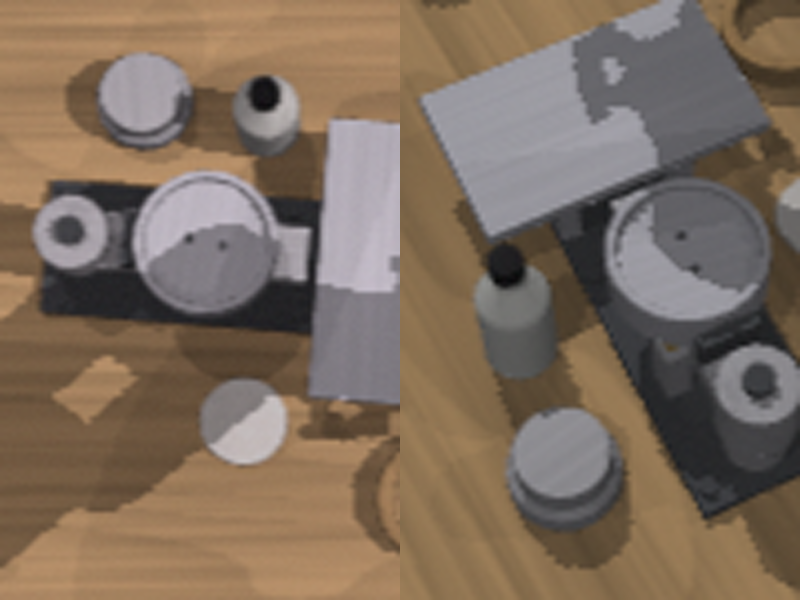

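The die sits on the arm against the back stop, with its rim centre at (206,243) on the left and (687,250) on the right. The arm's tip is still opposite the ledge. I'll check numerically.

```bash
python3 -c "
from h import *
for q in (w('top',210+206.5/4-.5,150+243/4-.5,104),w('scene',210+287.5/4.444-.5,170+250/4.444-.5,104)):
    d=q-P;print(q,d@sx,d@sy)
q=(w('top',210+311/4-.5,150+227/4-.5,68)+w('top',210+307/4-.5,150+280/4-.5,68))/2-P;print('tip',q@sx,q@sy)"
```

```text
[567.6 100. ] -1.967219999999931 -94.37614
[569.9 100. ] 0.324960000000023 -94.18754
tip 1.3017800000000683 -164.59229
```

```bash
python3 -c "
from rig import ctrl
print(ctrl.finish_job())"
```

```text
the job is handed in; nothing more can be done
None
```

The job is handed in (no verdict was returned): the arm is out at its end stop, and the die was slid without lifting until it met the back stop. It is centred across the arm to about 1 mm by camera (individual readings −2.0 and +0.3 mm), and nothing else was seen to move.

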